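# Draw the hot crucible tray out of the drying oven with the tray hook

### The arm

A 6-joint arm with a two-finger parallel gripper is mounted at the origin on the work surface. World frame = base frame: x ahead of the robot, y to its left, z up, the work surface at z = 0. Lengths are in m, angles in degrees, forces in N, time in s.
With the tool pointing down it reaches from about 0.325 to 1 m from the base axis. Payload 5.1 kg.
Tool frame: the origin (TCP) lies on the front face of the gripper's body, between the roots of the fingers; the fingertips stand 73 mm ahead of it and the grasp point (between the pads) lies 54 mm ahead of it; z points along the fingers, y is the direction in which the jaws open and shut (so a half turn about z gives the same grasp; the last joint's range is limited). The gripper opens to 85 mm and grips with 20 to 120 N. Pads are 22 mm wide; open, the fingers measure 114 mm over their backs; the gripper's body (76 mm by 85 mm) begins 54 mm behind the grasp point. The pads swing forward as they close: fully open they stand 13 mm farther back than shut.
Start: joints at [-77.842, 7.093, 94.555, -0, 78.352, -4.733], TCP at [0.189, -0.622, 0.304] pointing down, gripper open.
Joint ranges: [-149.61, 149.61], [-58.7, 133.49], [1.44, 155.28], [-77.14, 257.14], [18.33, 153.61], [-166.67, 166.67]. Speed limits (degrees/s): [147.25, 147.25, 180, 180, 180, 180].

### API

Orientations are given as [roll, pitch, yaw] about the fixed x, y, z axes, in that order (R = Rz(yaw) Ry(pitch) Rx(roll)).
In Python, from bench import ctrl, hand, inverse_kinematics, sensors, imaging, workorder gives the robot as it stands. The module is installed in compiled form; this text tells all that it offers. Calls block until the motion is done:
- ctrl.move_ptp(position, orientation): joint-space move of the TCP to a pose.
- ctrl.line_to(position, orientation=None, velocity=0.15, until_force=None): straight line of the TCP; orientation=None keeps the orientation; velocity is the mean speed in m/s. With until_force (N) it stops when the force on the tool has changed by that much, and returns True; else False.
- ctrl.goto_joints(angles): joint-space move.
- hand.move_gripper(opening, newtons=None): finger opening in m; newtons is the grip in N (None keeps the last); returns when the fingers have stopped.
- ctrl.sleep(seconds).
- inverse_kinematics(position, orientation): joint angles nearest the present ones, or None.
- sensors.sense(): the state.
- imaging.capture(name): name is "scene" or "top"; returns a dict with "pixels" (480x640x3 uint8, red, green, blue), "vfov" (degrees; the focal length in pixels is half the picture's height over the tangent of half this angle, whatever the lens; pixels are square), "cx", "cy" (the principal point, pixels), "eye" and "attitude" of the camera in the world. Camera axes: x right, y down, z forward; pixel columns grow to the right and rows downward; lengths in m; the calibration is good to about 2 mm. A picture is of the moment at which its call begins. There is no depth.
A pose or a line that the arm cannot do raises ctrl.IKError and nothing moves.
- workorder.hand_in(): hands the job in, once; it reports no verdict.
Trained networks look in a picture, given as the dict that the camera call returned (one of the last four; its "shot" number tells which), for a name from the list of things; names that differ only in an ending like _2 or _b are one class to them, and where a whole thing is asked for, a point or a joint stands for the part that bears it (a point fixed in the world has none). Each returns a list of dicts, best first, with "score" (0 to 1); they miss things now and then, are a little off and sometimes report something else, mostly with a low value. They report only what shows in the picture. A call takes as long as a camera call. They do not tell look-alikes from the thing itself.
- imaging.look_for(picture, name): "centre" ([column, row] in pixels, amid what is visible of it).
The state is a dict: "clock": time; "q": joint angles; "qvel": joint speeds; "joint_torque": joint torques, N m; "ee_pos": TCP position; "orientation": TCP orientation; "ft_force": force on the tool from outside, world axes, zero at the start; "moment": the same for the moment, N m; "finger_gap": finger opening in m.
Only numpy, scipy, OpenCV 4.12 (cv2) and the standard library are available. Lean on these libraries where they do the work, as an engineer would, in place of code of your own. Each camera call takes 0.05 s, during which the arm holds its last target.

### The job

Take the tray hook from its rest, drop its prong into the finger hole of the drying oven's tray and draw the tray out slowly and evenly until you feel it come up firmly against its stop, holding that light pull for a moment; never haul on it, and keep all three crucibles standing. The oven and tray are hot, so touch them with nothing but the hook. Then unhook, leaving the tray drawn right out, and lay the hook back in its rest without disturbing the other things on the bench.

Things in the scene. Friction and masses are not known exactly. Their poses are not given: they have to be found in the camera images.
- oven: White bench drying oven, 340 mm square, 280 mm high, fixed, hot, door swung back. Origin: centre of its underside on the bench; x from its open front to its back (front plane x = -170 mm), z up. Chamber mouth 250 mm wide, 65 to 215 mm above the bench. The open door (200 high, 290 mm wide) carries on the line of the front on the oven's +y side.
- oven_front (a point): Middle of the oven's front plane, 100 mm above the bench, axes as the oven's. The tray slides out along -x. At the start the hole's centre is 10 to 58 mm in front of this plane. Drawn right out, the tray meets a rigid stop; the runners' depth is not known, so the hole's centre is then anywhere from 125 to 153 mm in front of the plane: the stop must be felt.
- tray: Bare metal tray in the oven, 230 mm deep (x), 225 wide, rim 14 high, floor 3 mm thick; it can only slide (axes parallel to the oven's) and resists with about 2 N. Hot. Origin: middle of its front edge, underside, 98 mm above the bench. A level tongue with a finger hole sticks out of its front: 40 mm long, 56 wide, 4 thick, upper face 112 mm above the bench.
- tray_hole (a point): Centre of the round finger hole, 20 mm in diameter, right through the tray's tongue, at the tongue's upper face; the hole is open below. Axes parallel to the tray's.
- hook_grip (a point): Where to grip the tray hook: half-way up its handle, at about its centre of mass; 65 mm above the bench while in the rest, 60 mm clear both ways along the tool. x points along the tool to the prong, z up. Flat-sided black handle 18 wide, 24 mm high, from 105 mm behind this point to 25 mm ahead; then a straight 6 mm steel rod. Weighs 120 g.
- hook_tip (a point): Lower end of the hook's prong: 153 mm ahead of and 35 mm below hook_grip. The prong is the rod's end, 6 mm thick, bent straight down (its lower end 2 mm nearer the handle than its top).
- rest: Steel rest for the hook, fixed: base plate 200 x 70 x 6 mm, two notched uprights 10 mm thick, 75 mm high: at x = -75 mm (notch 27 wide, floor 53 mm high, for the handle) and x = +75 mm (notch 19 wide, floor 62 mm high, for the rod). Origin: centre of its underside; x towards the prong of the resting hook.
- rest_seat (a point): The point in the rest, 65 mm above the bench and midway between the uprights, where hook_grip lies (within 6 mm along the tool at the start) when the hook lies in the rest.
- crucible1: Lidded white porcelain crucible, 34 mm wide, 40 mm high, standing loose on the tray towards the oven's -y side. Origin: centre of its underside, 101 mm above the bench. z up.
- crucible2: The same, in the middle of the tray.
- crucible3: The same, towards the oven's +y side.
- amber_bottle: Bystander: brown glass bottle, 68 mm wide, 145 mm high. Origin: centre of its underside.
- flask: Bystander: conical glass flask, 82 mm wide, 122 mm high. Origin: centre of its underside.
- dish: Bystander: white porcelain dish, 76 mm wide, 32 mm high. Origin: centre of its underside.
Things that resemble listed ones, but are neither listed nor needed, are in the scene too. Leave any blue look-alike of the rest alone.

How it is judged (in metres and radians):
On the way, in this order (a step that is already met when the one before it is completed fails the run):
1. the hook's prong is down in the tray's finger hole (z of hook_tip in the frame of tray_hole below -0.005 m and horizontal distance between hook_tip and tray_hole below 0.011 m), for 0.1 s.
2. the tray is out at its stop and the hook holds it there with a light pull (at least 4 N on the tray) (x of tray_hole in the frame of oven below -0.291 m and distance of tray_hole from where it was at the start of the episode above 0.091 m and contact force between hook and tray above 4 N and linear speed of tray below 0.01 m/s), for 0.2 s.
At the end, for the whole second after the job is handed in: The tray is drawn out, hole centre at least 121 mm in front of the oven and 91 mm from its start; the crucibles stand upright on it; the hook lies still in both notches of its rest, prong down, grip point within 25 mm of the seat along the tool and 4 mm in height; nothing is held (x of tray_hole in the frame of oven below -0.291 m and distance of tray_hole from where it was at the start of the episode above 0.091 m and angle between each of crucible1, crucible2, crucible3's own z axis and vertical below 0.2 rad and height (world z) of each of crucible1, crucible2, crucible3 above 0.095 m and distance between hook_grip and rest_seat below 0.025 m and z of hook_grip in the frame of rest_seat between -0.004 and 0.004 m and angle between the x axis of hook_grip and the x axis of rest, either way round below 0.12 rad and angle between hook_grip's own z axis and vertical below 0.15 rad and linear speed of hook below 0.02 m/s and linear speed of tray below 0.01 m/s); the robot touches nothing.
It fails at once if the hook hauls or presses on the tray or oven with more than 20 N (contact force between hook and tray above 20 N or contact force between hook and oven above 20 N).
It fails at once if the robot itself touches the hot tray or oven (contact force between any of the fingers, the arm and tray above 0.5 N or contact force between any of the fingers, the arm and oven above 0.5 N).
It fails at once if the tray is jerked (faster than 0.2 m/s) (linear speed of tray above 0.2 m/s).
It fails at once if a crucible is tipped (angle between any of crucible1, crucible2, crucible3's own z axis and vertical above 0.4 rad).
It fails at once if a bystander is disturbed (shifted over 15 mm or tipped) (distance of any of amber_bottle, flask, dish from where it was at the start of the episode above 0.015 m or angle between any of amber_bottle, flask, dish's own z axis and vertical above 0.2 rad).
It also fails if it takes over 67 s, if anything falls off the work surface, if the arm or the gripper's body presses on something with over 40 N, if the wrist force passes 120 N, or if a joint passes its speed limit or range.

## Working session

There is one attempt and no reset: what is moved stays moved. The work goes in short steps, each a Python script; the robot and the scene stay as the last script left them, time stands still between calls to the robot, and variables do not carry over. Pictures are saved under pics/ and viewed, and the job is handed in when it is done.

```bash
mkdir -p pics; ls
cat > h.py <<'E'
from bench import ctrl, hand, inverse_kinematics, sensors, imaging, workorder
import numpy as np, cv2
np.set_printoptions(precision=4,suppress=True)
def save(p,n): cv2.imwrite('pics/'+n,cv2.cvtColor(p['pixels'],cv2.COLOR_RGB2BGR))
E
python3 - <<'E'
from h import *
for n in ("scene","top"):
    p=imaging.capture(n); save(p,n+'0.png')
    print(n,{k:v for k,v in p.items() if k!='pixels'})
    for t in ["oven","tray","tray_hole","hook_grip","hook_tip","rest","crucible1","amber_bottle","flask","dish"]:
        print(t,[(np.round(d['centre'],1).tolist(),round(d['score'],2)) for d in imaging.look_for(p,t)])
print(sensors.sense())
E
```

```text
pics
scene {'vfov': 51.935687926927, 'cx': 316.4317171035472, 'cy': 235.84466480032006, 'eye': array([1.0359, 0.3447, 0.7169]), 'attitude': array([-135.2125,    1.0022,  120.9486]), 'shot': 1}
oven [([410.2, 410.4], 0.74), ([109.8, 178.7], 0.57), ([472.4, 314.6], 0.34)]
tray [([208.5, 209.8], 0.55), ([112.1, 177.1], 0.47)]
tray_hole [([207.4, 212.3], 0.63), ([259.0, 376.8], 0.38)]
hook_grip [([501.3, 307.6], 0.66), ([473.8, 318.1], 0.46), ([262.5, 378.7], 0.45)]
hook_tip [([497.9, 307.7], 0.87)]
rest [([468.6, 225.6], 0.98), ([471.8, 314.8], 0.61)]
crucible1 [([222.5, 177.3], 0.76), ([160.4, 211.5], 0.69), ([185.8, 197.1], 0.55), ([110.3, 179.0], 0.28)]
amber_bottle []
flask [([261.5, 379.0], 0.58)]
dish [([362.6, 222.4], 0.94)]
top {'vfov': 54.622788337070425, 'cx': 314.7946392623686, 'cy': 246.641789261033, 'eye': array([0.3761, 0.0214, 1.0164]), 'attitude': array([-171.6756,    0.4932,  -91.4439]), 'shot': 2}
oven [([512.5, 197.9], 0.78)]
tray [([404.3, 213.4], 0.95)]
tray_hole [([401.2, 212.4], 0.71)]
hook_grip [([159.0, 262.1], 0.83)]
hook_tip [([167.8, 267.8], 0.79), ([515.5, 200.8], 0.19)]
rest [([186.7, 276.3], 0.97), ([222.7, 370.5], 0.95)]
crucible1 [([188.2, 276.2], 0.56)]
amber_bottle [([190.1, 161.3], 0.57)]
flask [([295.1, 136.9], 0.67)]
dish [([307.7, 314.9], 0.84)]
{'clock': 1.1, 'q': array([-77.8437,   7.0936,  94.5574,  -0.0009,  78.351 ,  -4.7318]), 'qvel': array([-0.0013,  0.0357,  0.0617,  0.072 , -0.0311, -0.0506]), 'joint_torque': array([ -0.0013, -42.3608, -36.5764,  -0.    ,   0.0006,   0.    ]), 'ee_pos': array([ 0.1888, -0.622 ,  0.3039]), 'orientation': array([-179.9979,    0.0007,   16.8882]), 'ft_force': array([-0.3913,  0.1478,  0.0371]), 'moment': array([ 0.0316, -0.0139,  0.0214]), 'finger_gap': 0.08563487333322489}
```

View pics/scene0.png

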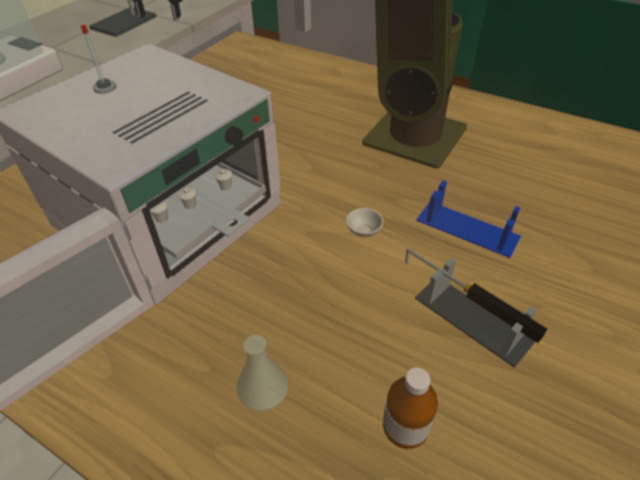

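View pics/top0.png

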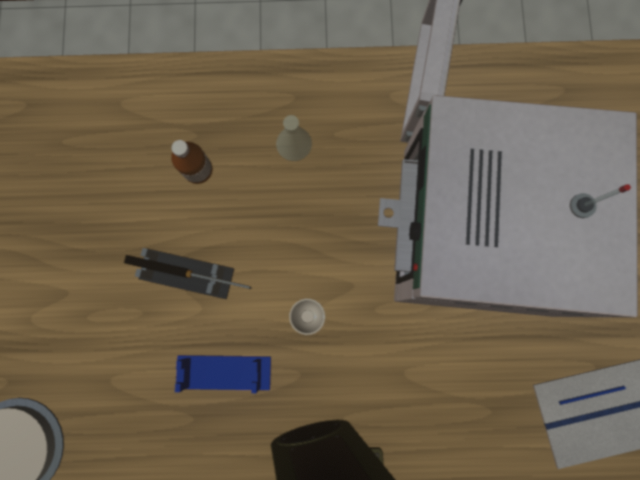

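The scene image shows the hook in the grey rest at about (475,310). The blue look-alike is at (468,225), so I leave it alone. The tray tongue shows at (233,222). In the top image, the grey rest with the hook is at (186,273) and the hole is at (389,213). I'll enlarge these next.

```bash
cat >> h.py <<'E'
from scipy.spatial.transform import Rotation as R
def cam(p):
    f=p['pixels'].shape[0]/2/np.tan(np.radians(p['vfov'])/2)
    K=np.array([[f,0,p['cx']],[0,f,p['cy']],[0,0,1]]); A=R.from_euler('xyz',p['attitude'],degrees=True).as_matrix()
    return K,A,np.array(p['eye'])
def p2w(p,uv,z):
    K,A,e=cam(p); d=A@np.linalg.solve(K,[uv[0],uv[1],1]); return e+d*(z-e[2])/d[2]
def w2p(p,X):
    K,A,e=cam(p); c=K@(A.T@(np.asarray(X)-e)); return c[:2]/c[2]
def crop(p,n,x0,y0,w,h,s):
    im=cv2.resize(p['pixels'][y0:y0+h,x0:x0+w],None,fx=s,fy=s,interpolation=cv2.INTER_CUBIC)
    cv2.imwrite('pics/'+n,cv2.cvtColor(im,cv2.COLOR_RGB2BGR))
E
python3 - <<'E'
from h import *
p=imaging.capture("top"); crop(p,'t_hook.png',115,235,150,75,5); crop(p,'t_oven.png',370,85,80,225,2.6)
crop(p,'t_tongue.png',370,180,60,60,10)
s=imaging.capture("scene"); crop(s,'s_hook.png',395,240,160,120,5);crop(s,'s_tray.png',140,130,140,150,4)
import pickle; pickle.dump((p,s),open('cal.pkl','wb'))
E
```

```text
(no output)
```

View pics/t_hook.png

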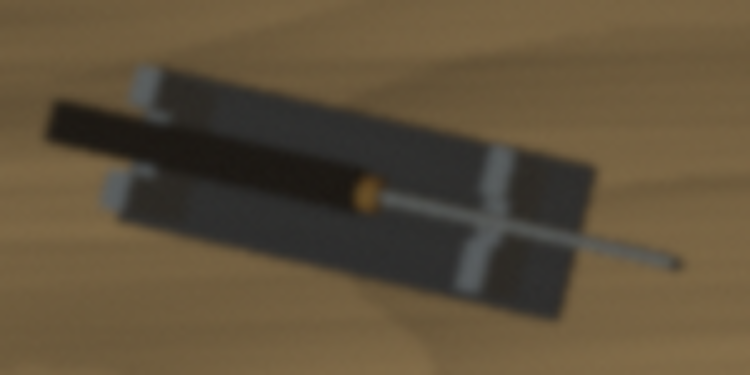

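View pics/t_tongue.png

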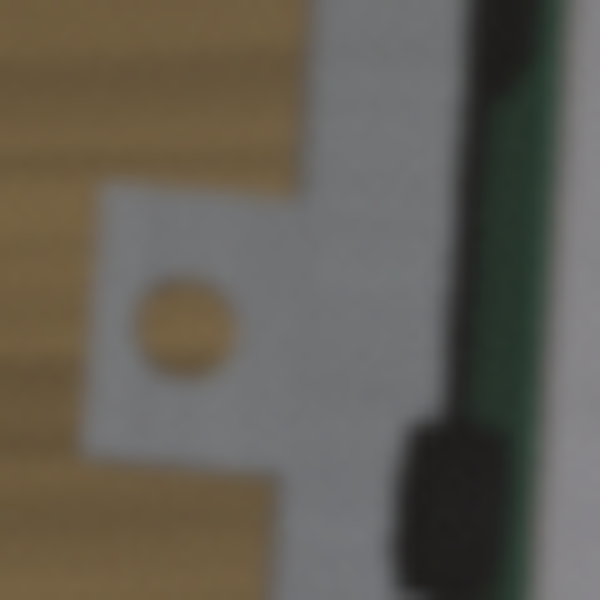

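View pics/t_oven.png

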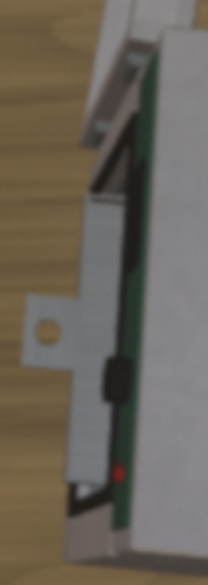

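View pics/s_hook.png

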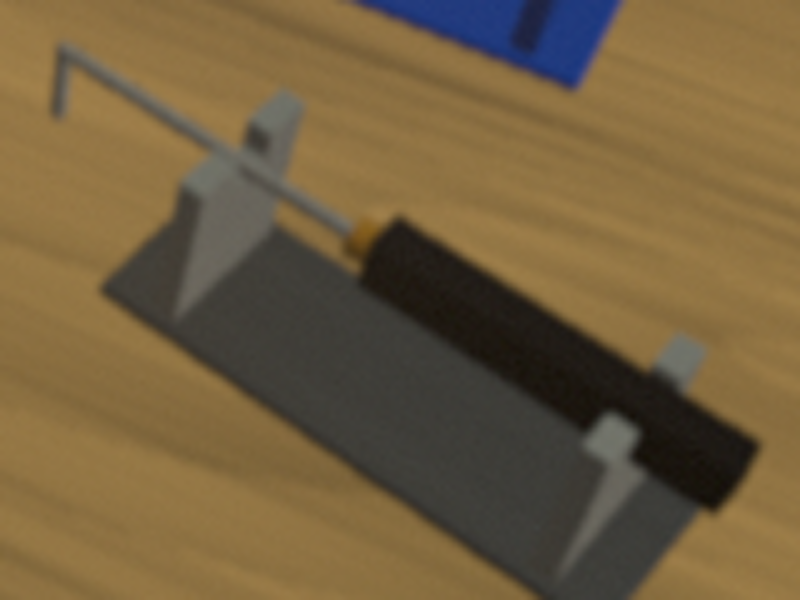

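View pics/s_tray.png

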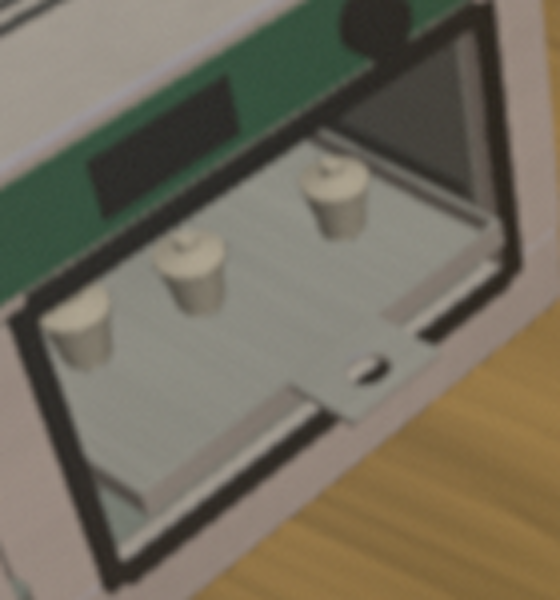

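```bash
cat > m.py <<'E'
from h import *
import pickle
p,s=pickle.load(open('cal.pkl','rb'))
c=lambda x0,y0,k:(lambda u,v:((u+.5)/k+x0-.5,(v+.5)/k+y0-.5))
th=c(115,235,5); tt=c(370,180,10); sh=c(395,240,5); st=c(140,130,4); to=c(370,85,2.6)
hole=p2w(p,tt(185,328),.112); print('hole top',hole,'scene',p2w(s,st(368,368),.112))
L=[p2w(p,tt(*q),.112) for q in [(100,182),(302,193),(85,460),(278,470)]]; print('tongue',L)
for a,b in((0,1),(2,3),(0,2),(1,3)):
    d=L[b]-L[a]; print(a,b,np.degrees(np.arctan2(d[1],d[0])),np.linalg.norm(d))
# tray front edge line left end/right end, in oven crop
a=p2w(p,to(83,193),.115);b=p2w(p,to(66,482),.115);d=b-a;print('tray rim',a,b,np.degrees(np.arctan2(d[1],d[0])),np.linalg.norm(d))
# oven roof long edges full image
for q in [(432.5,96),(420,298),(636,114),(637,315)]: print('roof',p2w(p,q,.28))
rear=p2w(p,th(50,120),.077);frontT=p2w(p,th(360,192),.077);rod=p2w(p,th(681,265),.065)
print('hook',rear,frontT,rod); d=rod-rear;print(np.degrees(np.arctan2(d[1],d[0])),np.linalg.norm(d[:2]))
d=(rod-rear)[:2];d/=np.linalg.norm(d); print('grip est',rear[:2]+d*.105, rod[:2]-d*.157)
# rest base plate corners z=.006: far right two
for q in [(595,168),(558,320),(120,222)]: print('base',p2w(p,th(*q),.006))
# uprights top centres z=.075
for q in [((148,75)),(115,190),(500,155),(468,280)]: print('upr',p2w(p,th(*q),.075))
print('tip scene',p2w(s,sh(58,117),.030),'bend',p2w(s,sh(62,47),.068))
E
python3 m.py
```

```text
hole top [ 0.5735 -0.1213  0.112 ] scene [ 0.5713 -0.1231  0.112 ]
tongue [array([ 0.6037, -0.1058,  0.112 ]), array([ 0.6003, -0.1459,  0.112 ]), array([ 0.5474, -0.1003,  0.112 ]), array([ 0.5443, -0.1383,  0.112 ])]
0 1 -94.7761353669524 0.040245719891431206
2 3 -94.56296592972195 0.03811427201175283
0 2 174.40013434085108 0.056570490522444235
1 3 172.2360263074629 0.05649964454792873
tray rim [ 0.6818 -0.1533  0.115 ] [ 0.458 -0.129  0.115] 173.7815239151436 0.22519781498140823
roof [ 0.734  -0.1788  0.28  ]
roof [ 0.3979 -0.1384  0.28  ]
roof [ 0.6924 -0.5139  0.28  ]
roof [ 0.363  -0.4743  0.28  ]
hook [0.4993 0.415  0.077 ] [0.4665 0.2876 0.077 ] [0.4343 0.159  0.065 ]
-104.25140980885568 0.26407214385768524
grip est [0.4734 0.3132] [0.4729 0.3112]
base [0.4812 0.205  0.006 ]
base [0.4155 0.221  0.006 ]
base [0.4629 0.4125 0.006 ]
upr [0.5171 0.3761 0.075 ]
upr [0.4701 0.3883 0.075 ]
upr [0.4803 0.2312 0.075 ]
upr [0.4298 0.2439 0.075 ]
tip scene [0.4349 0.1645 0.03  ] bend [0.4364 0.1621 0.068 ]
```

```bash
cat >> m.py <<'E'
print('bystanders base/top')
print('bottle cap',p2w(p,(180,148),.145),'flask top',p2w(p,(291,123),.122),'dish',p2w(p,(307.5,315),.03))
print(p2w(s,(260,392),.01),p2w(s,(417,376),.145),p2w(s,(256,343),.122))
E
python3 m.py | tail -3
python3 - <<'E'
from h import *
print(inverse_kinematics([.189,-.622,.55],[180,0,16.888]))
for pos,y in [([.4732,.312,.22],75.6),([.4732,.312,.119],75.6),([.592,.03,.25],83.2),([.592,.03,.186],83.2),([.605,.145,.186],83.2)]:
    print(inverse_kinematics(pos,[180,0,y]))
E
```

```text
bystanders base/top
bottle cap [0.7061 0.285  0.145 ] flask top [0.7613 0.0676 0.122 ] dish [0.3759 0.0452 0.03  ]
[0.7746 0.0722 0.01  ] [0.7054 0.2839 0.145 ] [0.7587 0.0675 0.122 ]
[-77.8276   4.8683  73.7964   0.     101.3353  -4.7156]
[ 27.9721   0.5123 109.8091  -0.      69.6786  42.3721]
[ 27.9721   7.4917 113.2498  -0.      59.2584  42.3721]
[ -2.287    2.205  105.0512  -0.      72.7437   4.513 ]
[ -2.287    5.7766 107.8334  -0.      66.39     4.513 ]
[  8.5354   9.3028 103.9237  -0.      66.7735  15.3354]
```

Run:
```python
from h import *
O=[180,0,75.6]
q=inverse_kinematics([.189,-.622,.55],[180,0,16.888]); ctrl.goto_joints(q)
q=np.array(q); q[0]=28; q[5]=42.4; ctrl.goto_joints(q)
ctrl.move_ptp([.4732,.312,.24],O); hand.move_gripper(.06,40)
t=imaging.capture("top"); crop(t,'a_top.png',105,225,170,100,4.5)
s=imaging.capture("scene"); crop(s,'a_sc.png',380,150,200,220,2.6)
x=sensors.sense(); print(x['clock'],x['ee_pos'],x['orientation'],x['finger_gap'])
```

```text
7.4667 [0.4733 0.3121 0.2402] [179.9885  -0.0114  75.6025] 0.06022806781264525
```

View pics/a_sc.png

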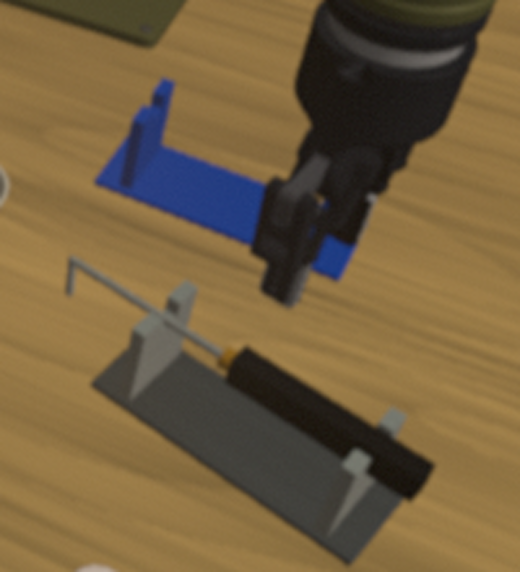

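View pics/a_top.png

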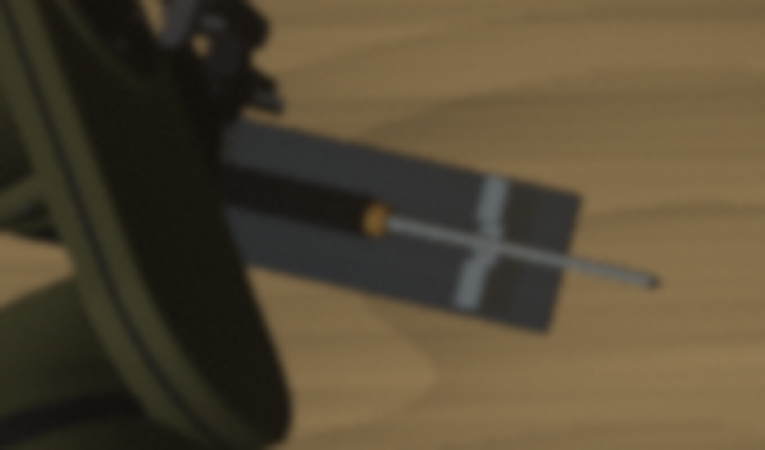

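The hand is over the grey rest, the one that holds the hook (handle at about (525,313) in the scene image). Next I go down and grip.

Run:
```python
from h import *
print(ctrl.line_to([.4732,.312,.119],velocity=.08,until_force=6))
f0=sensors.sense()['ft_force']
hand.move_gripper(.0,80)
x=sensors.sense(); print(x['clock'],x['ee_pos'],x['finger_gap'],f0,x['ft_force'],x['moment'])
ctrl.line_to([.4732,.312,.24],velocity=.08)
ctrl.sleep(.2)
t=imaging.capture("top"); crop(t,'b_top.png',105,225,170,100,4.5)
s=imaging.capture("scene"); crop(s,'b_sc.png',380,150,200,220,2.6)
import pickle; pickle.dump((t,s),open('b.pkl','wb'))
x=sensors.sense(); print(x['clock'],x['ee_pos'],x['finger_gap'],x['ft_force'],x['moment'])
```

```text
False
9.5917 [0.4734 0.3121 0.1195] 0.017145178636114772 [-0.3372 -0.1697  0.0475] [ 0.3748 -0.2014  2.8317] [-0.0186  0.0496 -0.0418]
11.5583 [0.4732 0.312  0.2398] 0.01659825433468868 [ 0.7151  0.9762 -1.959 ] [ 0.0003 -0.0166  0.0407]
```

View pics/b_sc.png

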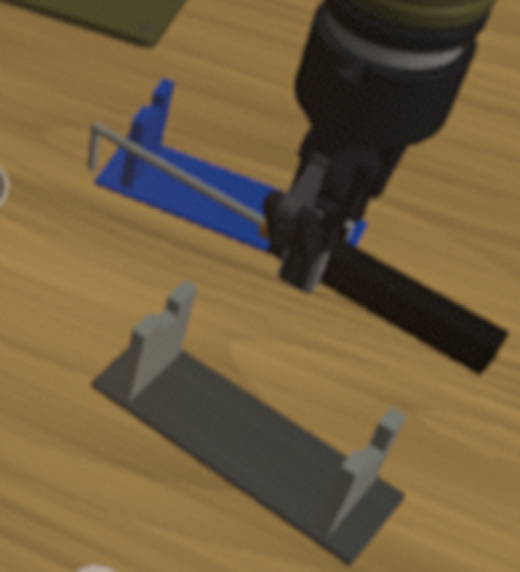

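View pics/b_top.png

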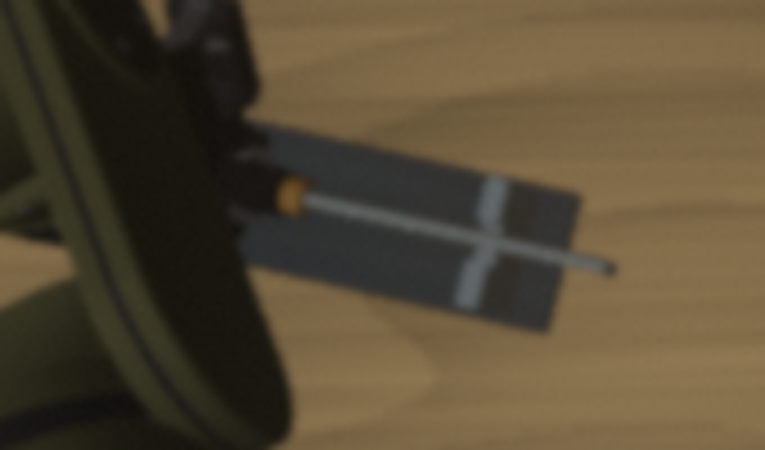

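Run:
```python
from h import *
import pickle
t,s=pickle.load(open('b.pkl','rb'))
c=lambda x0,y0,k:(lambda u,v:((u+.5)/k+x0-.5,(v+.5)/k+y0-.5))
ct=c(105,225,4.5);cs=c(380,150,2.6)
print('rodend top',p2w(t,ct(613,268),.186),'bend sc',p2w(s,cs(95,127),.189),'tip sc',p2w(s,cs(92,167),.151))
a=p2w(t,ct(305,202),.186);b=p2w(t,ct(613,268),.186);d=b-a;print(np.degrees(np.arctan2(d[1],d[0])))
h=np.radians(-104.4);print('pred tip',.4732+.153*np.cos(h),.312+.153*np.sin(h))
def tri(u,v):
    rs=[]
    for p,x in((t,u),(s,v)):
        K,A,e=cam(p);d=A@np.linalg.solve(K,[*x,1]);d/=np.linalg.norm(d);rs.append((np.eye(3)-np.outer(d,d),e))
    return np.linalg.solve(sum(M for M,_ in rs),sum(M@e for M,e in rs))
print('tri bend',tri(ct(611,267),cs(94,127)),'collar/rod',tri(ct(305,201),cs(265,226)))
```

```text
rodend top [0.4334 0.1593 0.186 ] bend sc [0.437  0.1638 0.189 ] tip sc [0.4315 0.1646 0.151 ]
-103.48172227327935
pred tip 0.4351504472637772 0.16380677634731944
tri bend [0.4336 0.1611 0.1852] collar/rod [0.4638 0.2822 0.1843]
```

Run:
```python
from h import *
import pickle
O=[180,0,83.2]
ctrl.move_ptp([.5956,.07,.26],O); ctrl.line_to([.5908,.0299,.235],O,velocity=.06); ctrl.sleep(.3)
t=imaging.capture("top"); crop(t,'c_top.png',340,180,100,75,8)
s=imaging.capture("scene"); crop(s,'c_sc.png',170,150,160,120,5)
pickle.dump((t,s),open('c.pkl','wb'))
x=sensors.sense(); print(x['clock'],x['ee_pos'],x['orientation'],x['finger_gap'],x['ft_force'],x['moment'])
```

```text
13.9583 [0.5908 0.0301 0.2351] [179.9912  -0.001   83.2143] 0.017070301141998406 [ 0.2414  0.4405 -1.2811] [ 0.0095  0.0085 -0.0198]
```

View pics/c_sc.png

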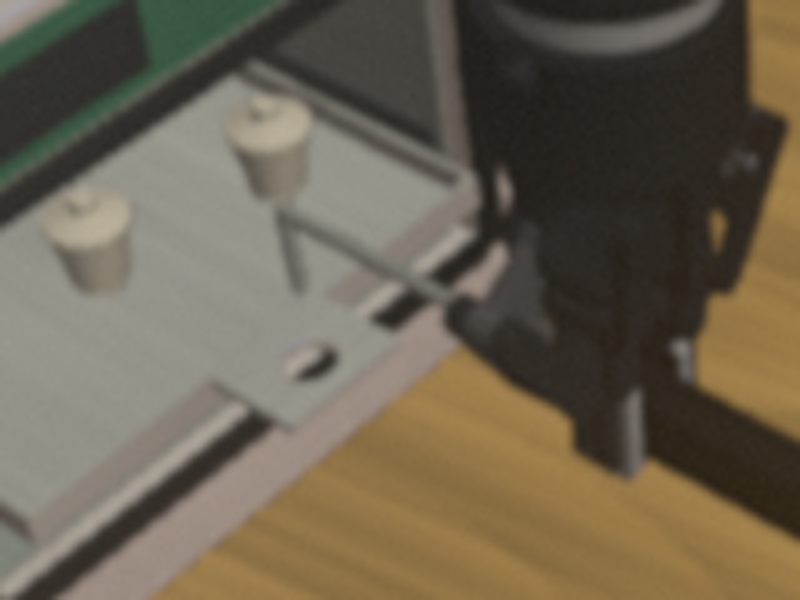

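View pics/c_top.png

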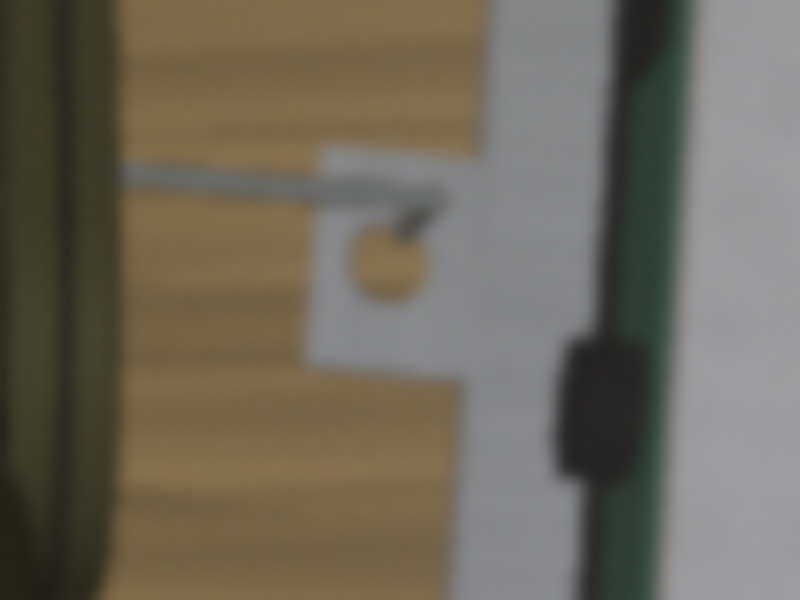

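Run:
```python
from h import *
import pickle
t,s=pickle.load(open('c.pkl','rb'))
c=lambda x0,y0,k:(lambda u,v:((u+.5)/k+x0-.5,(v+.5)/k+y0-.5))
ct=c(340,180,8);cs=c(170,150,5)
def tri(u,v):
    rs=[]
    for p,x in((t,u),(s,v)):
        K,A,e=cam(p);d=A@np.linalg.solve(K,[*x,1]);d/=np.linalg.norm(d);rs.append((np.eye(3)-np.outer(d,d),e))
    return np.linalg.solve(sum(M for M,_ in rs),sum(M@e for M,e in rs))
print('tip t',p2w(t,ct(404,233),.146),'s',p2w(s,cs(299,288),.146),'tri',tri(ct(404,233),cs(299,288)))
print('bend tri',tri(ct(436,198),cs(287,206)))
print('hole t',p2w(t,ct(388,264),.112),'s',p2w(s,cs(311,360),.112),'tri',tri(ct(388,264),cs(311,360)))
```

```text
tip t [ 0.5731 -0.1201  0.146 ] s [ 0.5704 -0.1227  0.146 ] tri [ 0.5727 -0.12    0.149 ]
bend tri [ 0.5717 -0.1207  0.1852]
hole t [ 0.5731 -0.1213  0.112 ] s [ 0.5711 -0.1229  0.112 ] tri [ 0.5727 -0.1211  0.1141]
```

Both views put the prong tip within 1 to 2 mm of being directly above the hole. I'm lowering it now.

Run:
```python
from h import *
import pickle
print('hit',ctrl.line_to([.5908,.0294,.186],velocity=.03,until_force=3)); ctrl.sleep(.3)
t=imaging.capture("top"); crop(t,'d_top.png',340,180,100,75,8)
s=imaging.capture("scene"); crop(s,'d_sc.png',170,150,160,120,5)
x=sensors.sense(); print(x['clock'],x['ee_pos'],x['orientation'],x['finger_gap'],x['ft_force'],x['moment'])
```

```text
hit False
16.1417 [0.5908 0.0294 0.186 ] [-179.9985    0.0004   83.1975] 0.01692381411343768 [-0.231   0.0036 -1.6177] [-0.0209 -0.0246 -0.0006]
```

View pics/d_sc.png

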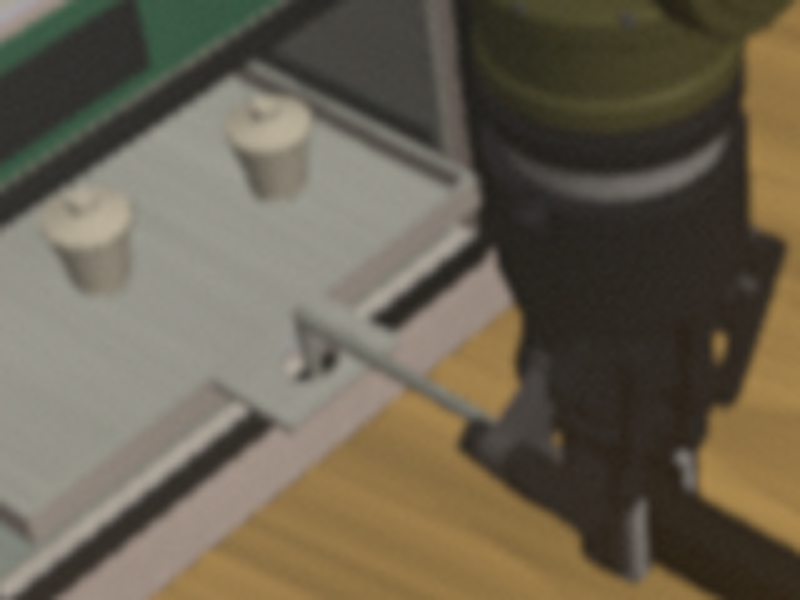

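View pics/d_top.png

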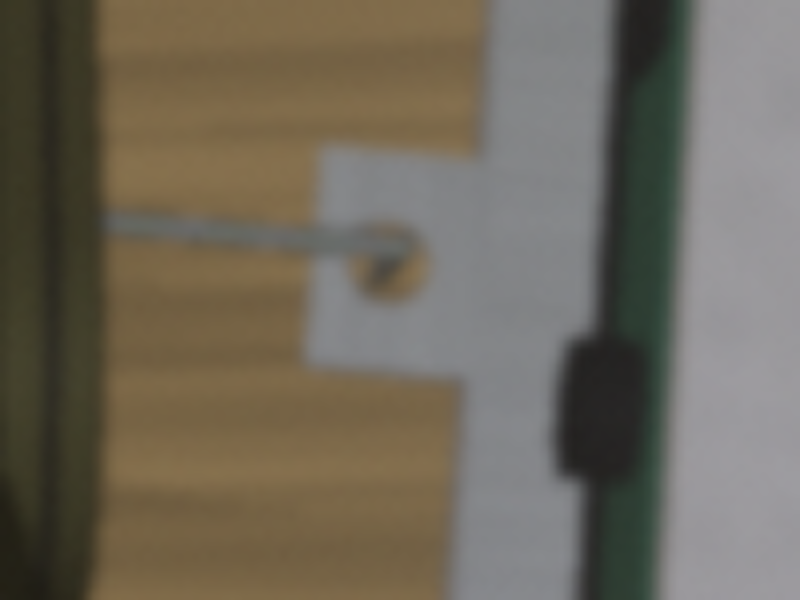

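Run:
```python
from h import *
u=np.array([np.cos(np.radians(83.2)),np.sin(np.radians(83.2)),0]); P0=np.array([.5908,.0294,.186])
def st(): 
    x=sensors.sense(); print(round(x['clock'],2),'d',round(1e3*float((x['ee_pos']-P0)@u),2),'pull',round(float(-x['ft_force']@u),2),x['ft_force'])
st()
print(ctrl.line_to(P0+u*.010,velocity=.012,until_force=8)); st()
print(ctrl.line_to(P0+u*.080,velocity=.035,until_force=8)); st()
ctrl.sleep(.3); st()
```

```text
16.14 d -0.0 pull 0.02 [-0.231   0.0036 -1.6177]
False
17.12 d 9.94 pull 2.01 [ 0.0876 -2.0345 -0.6466]
False
19.27 d 79.96 pull 1.17 [ 0.5924 -1.2444 -1.0706]
19.57 d 79.98 pull 1.53 [ 0.129  -1.5529 -1.5817]
```

Run:
```python
from h import *
u=np.array([np.cos(np.radians(83.2)),np.sin(np.radians(83.2)),0]); P0=np.array([.5908,.0294,.186])
def st(): 
    x=sensors.sense(); print(round(x['clock'],2),'d',round(1e3*float((x['ee_pos']-P0)@u),2),'pull',round(float(-x['ft_force']@u),2),x['ft_force']); return x
print(ctrl.line_to(P0+u*.128,velocity=.012,until_force=5)); st()
for i in range(4): ctrl.sleep(.15); st()
```

```text
True
21.9 d 108.35 pull 0.31 [ 0.7341 -0.3975 -0.6647]
22.05 d 108.07 pull -0.39 [ 0.3332  0.3538 -1.6147]
22.2 d 107.87 pull 1.58 [-1.1193 -1.4576 -1.0892]
22.35 d 107.78 pull 0.89 [-0.6161 -0.8251 -1.7797]
22.5 d 107.72 pull 0.2 [-0.5124 -0.1374 -0.5517]
```

Run:
```python
from h import *
u=np.array([np.cos(np.radians(83.2)),np.sin(np.radians(83.2)),0]); P0=np.array([.5908,.0294,.186])
def st(): 
    fs=[]
    for i in range(4): 
        ctrl.sleep(.03); x=sensors.sense(); fs.append(float(-x['ft_force']@u))
    print(round(x['clock'],2),'d',round(1e3*float((x['ee_pos']-P0)@u),2),'pull',np.round(fs,1),flush=True); return np.mean(fs)
d=.1077
for i in range(14):
    d+=.0005; ctrl.line_to(P0+u*d,velocity=.01); f=st()
    if f>6.5: break
```

```text
22.98 d 108.19 pull [ 0.8  0.1  0.5 -0.4]
23.37 d 108.49 pull [1.4 1.7 1.6 2.1]
23.75 d 108.78 pull [3.8 4.5 5.8 5.1]
24.13 d 108.9 pull [7.  6.3 6.4 6.6]
```

Run:
```python
from h import *
u=np.array([np.cos(np.radians(83.2)),np.sin(np.radians(83.2)),0]); P0=np.array([.5908,.0294,.186])
ctrl.line_to(P0+u*.1102,velocity=.01)
for i in range(8):
    ctrl.sleep(.08); x=sensors.sense(); print(round(x['clock'],2),round(1e3*float((x['ee_pos']-P0)@u),2),round(float(-x['ft_force']@u),2))
t=imaging.capture("top"); crop(t,'e_top.png',280,180,100,75,8)
s=imaging.capture("scene"); save(s,'e_sc.png')
```

```text
24.47 109.04 6.76
24.55 109.05 8.38
24.63 109.03 8.15
24.72 109.03 8.5
24.8 109.03 7.59
24.88 109.03 8.82
24.97 109.04 7.96
25.05 109.02 7.98
```

View pics/e_sc.png

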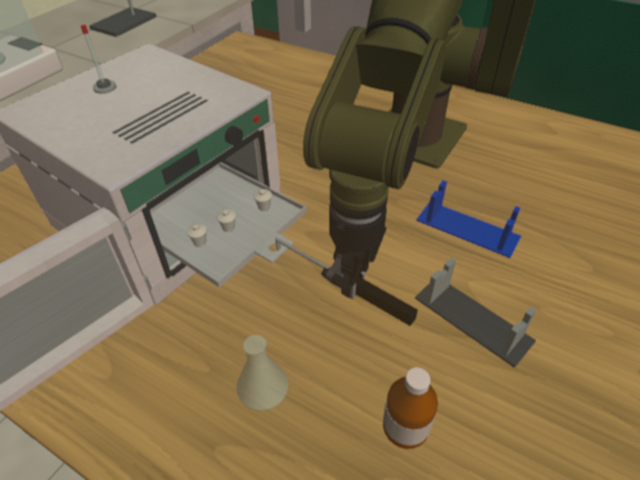

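View pics/e_top.png

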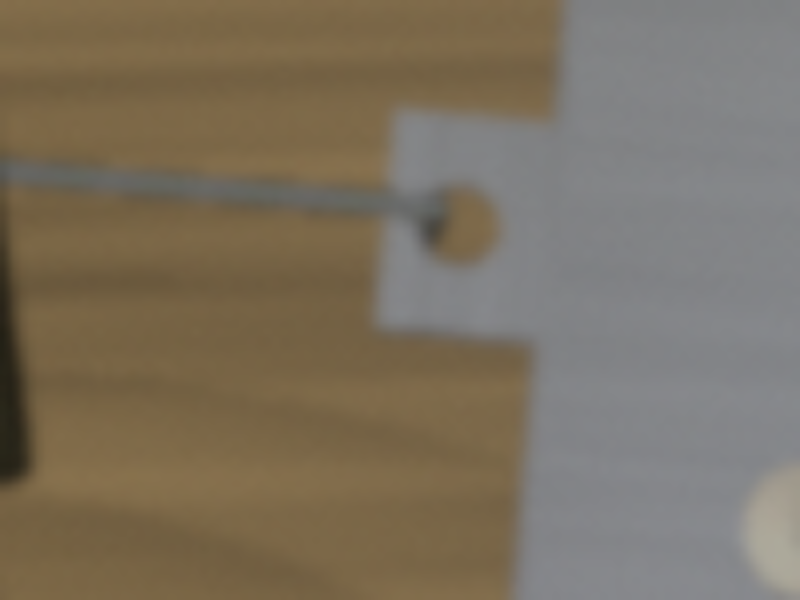

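The tray is at its stop, held at about 8 N for 0.6 s, with all three crucibles standing at about (198,235), (228,219) and (263,199). Next I unhook.

Run:
```python
from h import *
import pickle
u=np.array([np.cos(np.radians(83.2)),np.sin(np.radians(83.2)),0]); P0=np.array([.5908,.0294,.186])
A=P0+u*.1015
ctrl.line_to(A,velocity=.015); x=sensors.sense(); print(x['ft_force'])
print('hit',ctrl.line_to(A+[0,0,.07],velocity=.04,until_force=4))
ctrl.line_to(A+u*.05+[0,0,.09],velocity=.08)
ctrl.move_ptp([.4732,.312,.24],[180,0,75.6]); ctrl.sleep(.3)
t=imaging.capture("top"); save(t,'f_full.png'); crop(t,'f_top.png',105,225,170,100,4.5)
s=imaging.capture("scene"); crop(s,'f_sc.png',380,150,200,220,2.6); 
pickle.dump((t,s),open('f.pkl','wb'))
x=sensors.sense(); print(x['clock'],x['ee_pos'],x['orientation'],x['finger_gap'],x['ft_force'])
```

```text
[-0.0128  0.2823 -1.8049]
hit False
29.8 [0.4738 0.3116 0.2401] [179.992   -0.0053  75.5417] 0.016887829089675472 [ 0.3058 -0.1342 -0.5618]
```

View pics/f_sc.png

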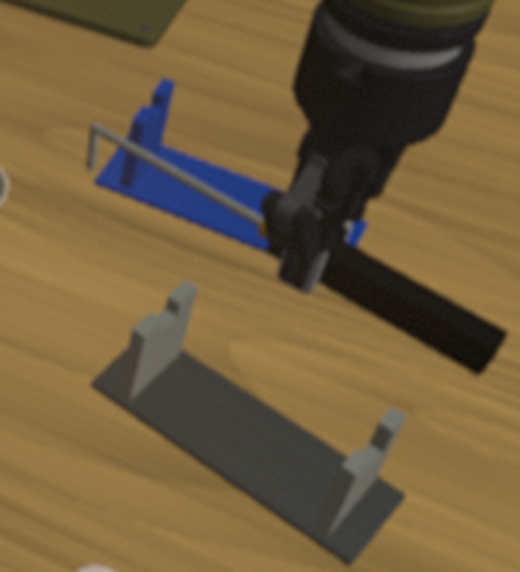

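View pics/f_top.png

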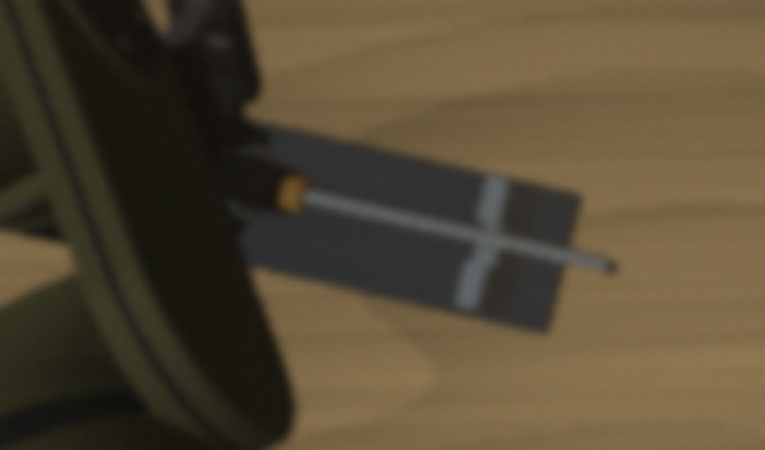

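View pics/f_full.png

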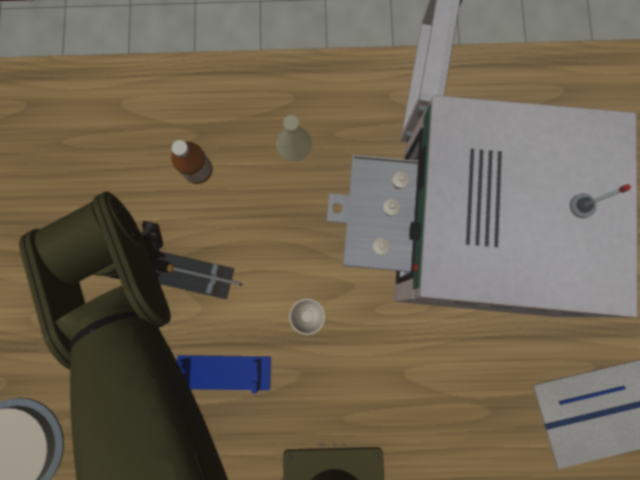

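The hook sits in the grip just as it did after pick-up, with the prong end in the same pixels. The tray stayed out, so I'm lowering the hook into the rest.

Run:
```python
from h import *
O=[180,0,75.6]
ctrl.line_to([.4732,.312,.145],O,velocity=.08)
print('hit',ctrl.line_to([.4732,.312,.1192],O,velocity=.02,until_force=4))
ctrl.sleep(.2); x=sensors.sense(); print(x['ee_pos'],x['ft_force'])
hand.move_gripper(.03,20); ctrl.sleep(.1); hand.move_gripper(.06); ctrl.sleep(.2)
print('up',ctrl.line_to([.4732,.312,.24],velocity=.08,until_force=5))
ctrl.move_ptp([.40,.12,.42],[180,0,75.6]); ctrl.sleep(.2)
t=imaging.capture("top"); save(t,'g_full.png')
s=imaging.capture("scene"); save(s,'g_scfull.png'); crop(s,'g_sc.png',395,240,160,120,5)
x=sensors.sense(); print(x['clock'],x['ee_pos'],x['ft_force'])
```

```text
hit False
[0.4733 0.312  0.1194] [-1.3568 -1.0971  1.7757]
up False
36.7833 [0.4002 0.1204 0.419 ] [0.6841 0.7    0.6988]
```

View pics/g_sc.png

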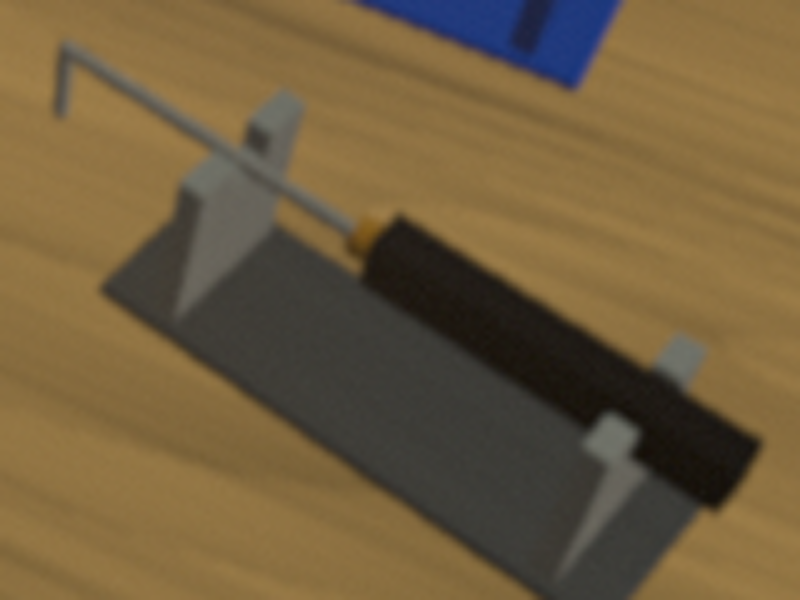

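View pics/g_full.png

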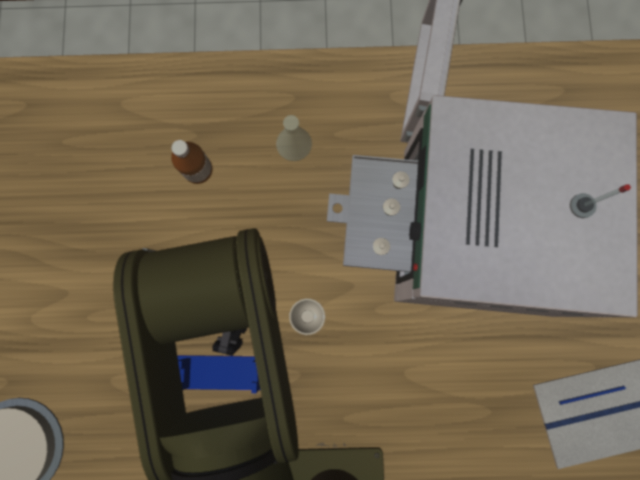

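View pics/g_scfull.png

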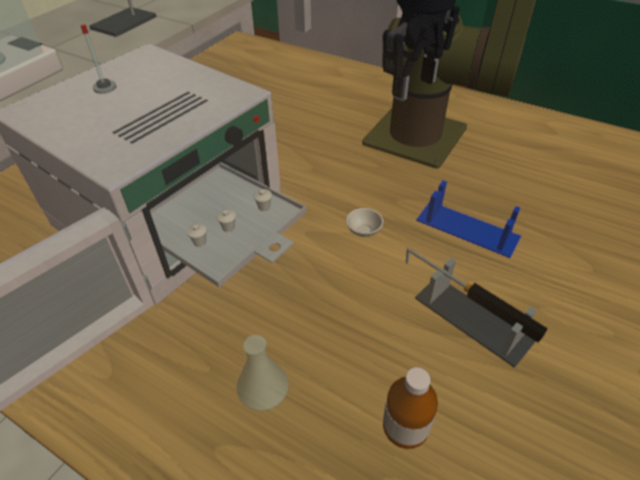

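The hook is back in both notches, matching its starting pixels. The tray is out with the crucibles upright, the bystanders haven't moved, and the robot is clear. I'm handing in now.

Run:
```python
from h import *
t=imaging.capture("top"); h1=p2w(t,(280+460.5/8-.5,180+223.5/8-.5),.112); h0=np.array([.5733,-.1213,.112]); print('travel',np.linalg.norm(h1-h0), h1)
print(workorder.hand_in(), sensors.sense()['clock'])
```

```text
travel 0.10166594992989969 [ 0.5862 -0.0205  0.112 ]
the job is handed in; nothing more can be done
the job is handed in; nothing more can be done
```

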